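Cover the lock body and draw its bolt bar out of the trough

TASK

The hasp plate is lying across the opening of the bolt trough: lift it off and set it squarely on top of the blue lock body with the edges flush, and let go of it. Then draw the steel bolt bar out through the trough's opening, without forcing it; the bar is longer than the opening, so it only comes out at a slant. Finish still holding the bar, level and steady, well clear above the trough, and leave everything else on the bench where it is.

Things in the scene. Friction and masses are not known exactly. Their poses are not given: they have to be found in the camera images.
- trough: dark steel trough fixed to the bench, 320 mm long (its y) and 114 mm wide (its x), 62 mm high; origin under its centre, z up. Inside it is 310 x 104 mm, its floor 5 mm above the bench. Yellow covers 4 mm thick, undersides 58 mm above the bench, roof over both ends and leave a 175 mm long (y, centred) by 104 mm wide opening in the top; under each cover there are 67 mm of free length.
- bar_mid (a point): centre of the loose steel bolt bar lying on the trough floor with both ends under the covers: 220 mm long (its y), 16 mm wide (x), 18 mm high (z), brass bands near the ends, 0.3 to 0.55 kg, balanced at this point.
- bar_end_a (a point): centre of the bar's +y end face.
- bar_end_b (a point): centre of the bar's -y end face.
- plate_mid (a point): centre of the slab of the loose cast-aluminium hasp plate: slab 136 mm long (its x), 66 mm wide (y), 8 mm thick (z). At the start it lies flat across the trough's opening, resting on its side walls. Either way round will do on the lock body. 0.2 to 0.32 kg.
- plate_lug (a point): centre of the plate's upright lug, its grip: 44 mm long (plate x), 16 mm thick (y), 26 mm high, standing on the middle of the slab, 17 mm above plate_mid; the lug's foot is 13 mm below this point.
- lock_top (a point): centre of the flat top of the blue steel lock body, which is bolted to the bench: 136 mm long (its x), 66 mm wide (y), 40 mm high; the top is 40 mm above the bench.
- padlock: tarnished brass padlock lying flat near the magnifier, 30 x 50 x 22 mm body with a steel shackle on its +x side; origin under the middle of the body. A bystander.
- flag_hinge: stainless flag hinge lying flat, about 78 x 96 x 12 mm; origin at one end of its knuckle. A bystander.
- screw_tin: red tin, 68 mm across and 55 mm high; origin under its centre. A bystander.
- screwdriver: screwdriver lying on the bench; origin under its middle, its length along x. A bystander.
- bar: the same bolt bar; origin under its centre, 9 mm below bar_mid, same axes.
- plate: the same hasp plate; origin under the slab's centre, 4 mm below plate_mid, same axes.
Not all that is in view belongs to the job. Of the things that look like the part that bears lock_top, take the one that is farthest to the robot's left at the start.

How it is judged:
On the way, in this order (a step that is already met when the one before it is completed fails the run):
1. the hasp plate lies flush on the lock body, released (horizontal distance between plate_mid and lock_top below 0.005 m and angle between the x axis of plate_mid and the x axis of lock_top, either way round below 0.09 rad and angle between plate_mid's own z axis and vertical below 0.06 rad and z of plate_mid in the frame of lock_top below 0.007 m and contact force between the fingers and plate below 0.1 N and linear speed of plate below 0.02 m/s), for 0.2 s.
2. the bar comes out through the opening at a slant: one end above the covers, the other still below them (((z of bar_end_a in the frame of trough above 0.075 m and z of bar_end_b in the frame of trough below 0.058 m) or (z of bar_end_b in the frame of trough above 0.075 m and z of bar_end_a in the frame of trough below 0.058 m))), for 0.05 s.
At the end, for the whole second after the job is handed in: Plate flat on the lock body, centred within 5 mm, square within 5 degrees, released; bar held by the fingers, still, level within 15 degrees, both ends over 100 mm above the bench, its middle within 150 mm sideways of the trough's centre, not touching the trough (horizontal distance between plate_mid and lock_top below 0.005 m and angle between the x axis of plate_mid and the x axis of lock_top, either way round below 0.09 rad and angle between plate_mid's own z axis and vertical below 0.06 rad and z of plate_mid in the frame of lock_top below 0.007 m and contact force between the fingers and plate below 0.1 N and height (world z) of each of bar_end_a, bar_end_b above 0.1 m and height (world z) of bar_mid below 0.45 m and angle between bar_mid's own y axis and vertical between 1.31 and 1.83 rad and horizontal distance between bar_mid and trough below 0.15 m and contact force between the fingers and bar above 1 N and contact force between bar and trough below 0.1 N and linear speed of bar below 0.03 m/s); the arm keeps its last pose, push and grip.
It fails at once if the bar is forced against the trough (over 40 N) (contact force between bar and trough above 40 N).
It fails at once if a bystander is moved more than 25 mm (distance of any of padlock, flag_hinge, screw_tin, screwdriver from where it was at the start of the episode above 0.025 m).
It also fails if it takes over 58 s, if anything falls off the work surface, if the arm or the gripper's body presses on something with over 40 N, if the wrist force passes 120 N, or if a joint passes its speed limit or range.

ROBOT

A 6-joint arm with a two-finger parallel gripper is mounted at the origin on the work surface. World frame = base frame: x ahead of the robot, y to its left, z up, the work surface at z = 0. Lengths are in m, angles in rad, forces in N, time in s.
With the tool pointing down it reaches from about 0.35 to 0.925 m from the base axis. Payload 6.4 kg.
Tool frame: the origin (TCP) lies midway between the tips of the shut fingers; the grasp point (between the pads) lies 19 mm behind it (robot.grip_depth is the distance from the TCP to the grasp point, in m); x points along the fingers, z is the direction in which the jaws open and shut, and the axes are right-handed (so a half turn about x gives the same grasp; the last joint's range is limited). The gripper opens to 85 mm and grips with 20 to 120 N. Pads are 22 mm wide; open, the fingers measure 114 mm over their backs; the gripper's body (76 mm by 85 mm) begins 54 mm behind the grasp point. The pads swing forward as they close: fully open they stand 13 mm farther back than shut.
Start: joints at [-1.413, 0.245, 1.558, -0, 1.339, -0.174], TCP at [0.212, -0.615, 0.231] pointing down, gripper open.
Joint ranges: [-3.13, 3.13], [-1.02, 2.26], [0.13, 2.54], [-0.95, 4.09], [0.21, 2.88], [-2.74, 2.74]. Speed limits (rad/s): [2.57, 2.57, 3.14, 3.14, 3.14, 3.14].

INTERFACE

Orientations are given as a unit quaternion [w, x, y, z].
In Python, from plant import robot gives the robot as it stands.
- The arm moves only by the tool step_arm, never from a script. Its argument "commands" is a list of rows, each an object with "rotation": the turn, a rotation vector about the world's x, y, z in rad, a list of three; "offset": the shift along the world's x, y, z in mm, a list of three; "claw": the finger opening in mm, from 0 to 85.4. In form: [{"rotation": [rx, ry, rz], "offset": [dx, dy, dz], "claw": claw}, ...]. A call has 1 to 20 rows; each row is the pose to reach, as a shift and turn from the pose measured when the call began; what a row does not reach only later rows make up. A row lasts 1/10 s, in which the tool goes at most 50 mm and 8.59 degrees, less where a joint would pass 70% of its speed; a pose out of reach is approached as far as the arm can. A call with a gripper value outside its range is refused whole. The fingers move at their own pace and stop on an object; "force" is the grip in N (left out, the last holds). Time passes only in rows, so rows that repeat a pose let the fingers close. It gives the time, the measured TCP pose, the force and the opening at its end, in the units of the state.
- robot.observe(): the state, without advancing time (a new reading comes with each control period).
- robot.snapshot(name): name is "scene" or "top" or "wrist"; returns (picture, depth): 384x512x3 uint8, red, green, blue; 384x512 float32, m along the optical axis (not along the pixel's ray), 0 where there is no reading.
- robot.camera_model(name): a dict with "camera_matrix" (3x3 intrinsics, pixels), "pose" (4x4, takes a point from camera to world coordinates); the wrist camera has in their place "mount" (4x4, takes a point from camera to tool coordinates, whose origin is the TCP and whose axes are the tool frame's). Camera axes: x right, y down, z forward; pixel columns grow to the right and rows downward; lengths in m; the calibration is good to about 2 mm. A picture is of the moment at which its call begins: read the wrist's pose just before it. camera_model takes no time and is no camera call.
- robot.job_done(): hands the job in, once; it reports no verdict.
Trained networks look in the newest picture that a camera, given by its name, has taken for a name from the list of things; names that differ only in an ending like _2 or _b are one class to them, and where a whole thing is asked for, a point or a joint stands for the part that bears it (a point fixed in the world has none). Each returns a list of dicts, best first, with "p" (0 to 1); they miss things now and then, are a little off and sometimes report something else, mostly with a low value. They report only what shows in the picture. A call takes as long as a camera call. They do not tell look-alikes from the thing itself.
- robot.search_frame(camera, target): "point" ([column, row] in pixels, amid what is visible of it).
- robot.landmark_of(camera, target): "point" ([column, row] in pixels: a listed point, or the origin of a listed thing).
The state is a dict: "clock": time; "qpos": joint angles; "qvel": joint speeds; "effort": joint torques, N m; "tcp_pos": TCP position; "orientation": TCP orientation; "force": force on the tool from outside, world axes, zero at the start; "moment": the same for the moment, N m; "opening": finger opening in m.
Only numpy, scipy, OpenCV 4.12 (cv2) and the standard library are available. Lean on these libraries where they do the work, as an engineer would, in place of code of your own. Each camera call takes 0.05 s, during which the arm holds its last target.

## Working session

There is one attempt and no reset: what is moved stays moved. The work goes in short steps, Python scripts to look and compute and a tool call to move; the robot and the scene stay as the last step left them, time stands still between calls to the robot, and variables do not carry over. Pictures are saved under pics/ and viewed, and the job is handed in when it is done.

Besides the shell and the picture viewer there is one more tool, called after ">>>" as name([rows], argument=value, ...), one row to a line, values as JSON. step_arm: Moves the arm, as the interface text tells. Its arguments: {"type":"object","properties":{"commands":{"type":"array"},"force":{"type":"number"}},"required":["commands"]}

```bash
ls; mkdir -p pics; cat > h.py <<'E'
import numpy as np, cv2
from plant import robot
from scipy.spatial.transform import Rotation as R
def Rq(q): return R.from_quat([q[1],q[2],q[3],q[0]])
def snap(name,fn):
    s=robot.observe()
    p,d=robot.snapshot(name)
    m=robot.camera_model(name)
    K=np.array(m["camera_matrix"])
    if name=="wrist":
        T=np.eye(4);T[:3,:3]=Rq(s["orientation"]).as_matrix();T[:3,3]=s["tcp_pos"]
        P=T@np.array(m["mount"])
    else: P=np.array(m["pose"])
    cv2.imwrite("pics/"+fn+".png",p[:,:,::-1])
    np.savez("pics/"+fn+".npz",p=p,d=d,K=K,P=P)
    return p,d,K,P
def load(fn):
    z=np.load("pics/"+fn+".npz"); return z["p"],z["d"],z["K"],z["P"]
def cloud(d,K,P):
    v,u=np.mgrid[:d.shape[0],:d.shape[1]]
    c=np.stack([(u-K[0,2])*d/K[0,0],(v-K[1,2])*d/K[1,1],d],-1)
    w=c@P[:3,:3].T+P[:3,3]; w[d<=0]=np.nan
    return w
def ray_z(px,K,P,z):
    r=P[:3,:3]@np.linalg.solve(K,[px[0],px[1],1.0]); o=P[:3,3]
    return o+r*(z-o[2])/r[2]
E
python3 - <<'E'
from h import *
s=robot.observe();print(s)
for n in ("top","scene","wrist"):
    p,d,K,P=snap(n,n+"0")
    print(n,P.round(3).tolist(),K.tolist())
    if n!="wrist":
        for t in ("lock_top","plate_lug","plate_mid","bar_mid","trough","padlock"):
            print(t,[(np.round(x["point"]),round(x["p"],2)) for x in robot.landmark_of(n,t)])
print(robot.observe()["clock"])
E
```

```text
pics
{'clock': 0.0, 'qpos': array([-1.41311050e+00,  2.45822226e-01,  1.55900729e+00,  1.42059133e-05,
        1.33868734e+00, -1.74093304e-01]), 'qvel': array([ 0.00198328,  0.00152599,  0.00110241, -0.00063386,  0.00098984,
       -0.00167093]), 'effort': array([ 3.08379254e-03, -4.29508531e+01, -3.26126468e+01,  4.54328006e-05,
        5.39296845e-03,  7.25802948e-06]), 'tcp_pos': array([ 0.21164691, -0.61399488,  0.23017871]), 'orientation': array([ 0.57522625,  0.41106021,  0.57617347, -0.41008339]), 'force': array([-0.50610815,  0.06142348, -0.54846698]), 'moment': array([ 0.00106405,  0.05305691, -0.03197186]), 'opening': 0.08549332049868674}
top [[0.0, -0.987, 0.164, 0.359], [-1.0, 0.002, 0.013, 0.067], [-0.013, -0.164, -0.986, 1.27], [0.0, 0.0, 0.0, 1.0]] [[403.8009680076496, 0.0, 258.64863223989664], [0.0, 403.8009680076496, 188.63319875954772], [0.0, 0.0, 1.0]]
lock_top [(array([230., 196.]), 0.69), (array([126., 253.]), 0.68), (array([269., 250.]), 0.64), (array([342., 266.]), 0.6)]
plate_lug [(array([360., 203.]), 0.61)]
plate_mid [(array([358., 207.]), 0.77)]
bar_mid [(
[... 251 characters left out ...]
47, 0.987], [0.0, 0.0, 0.0, 1.0]] [[478.1195682745981, 0.0, 252.6705650180149], [0.0, 478.1195682745981, 191.71618851934272], [0.0, 0.0, 1.0]]
lock_top [(array([158., 144.]), 0.94), (array([235., 154.]), 0.76)]
plate_lug [(array([135., 184.]), 0.94)]
plate_mid [(array([134., 187.]), 0.93), (array([184., 196.]), 0.46)]
bar_mid [(array([140., 200.]), 0.86), (array([186., 196.]), 0.47)]
trough [(array([141., 204.]), 0.55)]
padlock [(array([ 91., 273.]), 0.67)]
wrist [[0.326, -0.903, -0.28, 0.283], [-0.945, -0.312, -0.096, -0.589], [-0.0, 0.296, -0.955, 0.374], [0.0, 0.0, 0.0, 1.0]] [[295.7892446253105, 0.0, 254.25221029772865], [0.0, 295.7892446253105, 193.71005967679218], [0.0, 0.0, 1.0]]
0.75
```

View pics/top0.png

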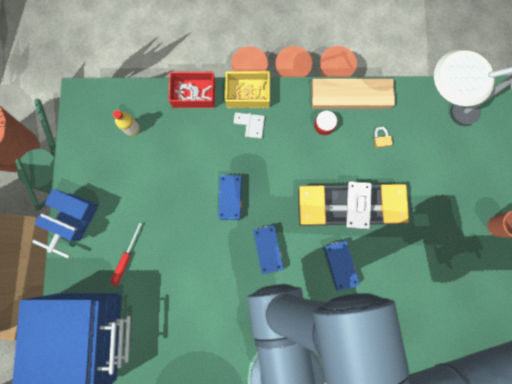

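View pics/scene0.png

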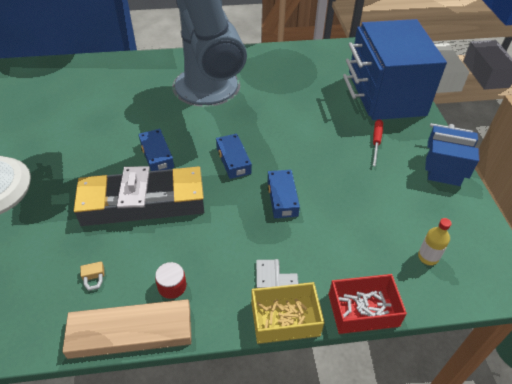

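View pics/wrist0.png

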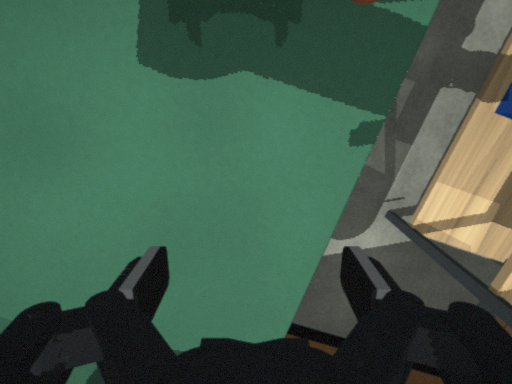

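```bash
python3 - <<'E'
from h import *
for fn,boxes in (("top0",dict(lock=(205,165,255,230),lockB=(248,220,292,280),plate=(340,175,378,235),trough=(290,170,420,240))),("scene0",dict(lock=(255,160,310,225),plate=(105,155,160,215),trough=(65,155,215,235)))):
    p,d,K,P=load(fn); w=cloud(d,K,P)
    for n,(a,b,c,e) in boxes.items():
        q=w[b:e,a:c].reshape(-1,3); q=q[np.isfinite(q).all(1)]
        lo,hi=dict(lock=(.03,.05),lockB=(.03,.05),plate=(.063,.08),trough=(.05,.066))[n]
        q=q[(q[:,2]>lo)&(q[:,2]<hi)]
        h=np.median(q[:,2])
        r=cv2.minAreaRect((q[:,:2]*1000).astype(np.float32))
        print(fn,n,len(q),"z",h.round(4),"rect",[np.round(x,1) for x in r], np.percentile(q[:,2],[5,95]).round(4))
        if n=="plate":
            q=w[b:e,a:c].reshape(-1,3);q=q[(q[:,2]>.085)]
            print("lug",len(q),q.mean(0).round(4),[np.round(x,1) for x in cv2.minAreaRect((q[:,:2]*1000).astype(np.float32))])
E
python3 -c "
import cv2
for f,(a,b,c,e) in dict(top0=(195,150,425,250),scene0=(65,120,325,235)).items():
    i=cv2.imread('pics/%s.png'%f)[b:e,a:c]; cv2.imwrite('pics/%sz.png'%f,cv2.resize(i,None,fx=3,fy=3,interpolation=2))"
```

```text
top0 lock 950 z 0.0393 rect [array([518.2, 168.7]), array([188.6,  97.9]), np.float64(14.7)] [0.0352 0.0436]
top0 lockB 995 z 0.0394 rect [array([379.9,  55.8]), array([138.2,  67.4]), np.float64(11.5)] [0.0356 0.0432]
top0 plate 922 z 0.0692 rect [array([ 509.4, -215.6]), array([111.2, 136.6]), np.float64(87.1)] [0.065 0.073]
lug 102 [ 0.5086 -0.2142  0.0941] [array([ 509.8, -214.6]), array([17.3, 44.3]), np.float64(86.4)]
top0 trough 2028 z 0.0614 rect [array([ 508. , -201.2]), array([135.8, 322.2]), np.float64(0.2)] [0.0571 0.065 ]
scene0 lock 1026 z 0.0415 rect [array([537.7, 171.3]), array([ 68.3, 140.7]), np.float64(89.1)] [0.0358 0.0447]
scene0 plate 998 z 0.0714 rect [array([ 508.8, -222.6]), array([144.9, 141.7]), np.float64(0.2)] [0.0648 0.075 ]
lug 118 [ 0.5118 -0.2163  0.0952] [array([ 508.7, -217.1]), array([17. , 47.6]), np.float64(85.6)]
scene0 trough 2326 z 0.0628 rect [array([ 514.6, -203.3]), array([127.3, 321.1]), np.float64(1.7)] [0.0527 0.0655]
```

```bash
ls pics
```

```text
scene0.npz
scene0.png
scene0z.png
top0.npz
top0.png
top0z.png
wrist0.npz
wrist0.png
```

```bash
python3 - <<'E'
from h import *
s=robot.observe(); M=Rq(s["orientation"]).as_matrix(); print(M.round(3)); print(robot.camera_model("wrist")["mount"])
p,d,K,P=load("scene0"); w=cloud(d,K,P)
for fn,(a,b,c,e) in dict(top0=(205,165,255,230),scene0=(255,160,310,225)).items():
    p,d,K,P=load(fn); w=cloud(d,K,P)
    pi=p.astype(int); m=(pi[...,2]>pi[...,1]+25)&(w[...,2]>.03)&(w[...,2]<.05)
    m2=np.zeros_like(m); m2[b:e,a:c]=m[b:e,a:c]; m2=cv2.morphologyEx(m2.astype(np.uint8),cv2.MORPH_OPEN,np.ones((3,3)))
    q=w[m2>0]; print(len(q),q.mean(0),[np.round(x,1) for x in cv2.minAreaRect((q[:,:2]*1000).astype(np.float32))])
E
```

```text
[[-0.     0.945  0.326]
 [-0.     0.326 -0.945]
 [-1.    -0.     0.   ]]
[[ 4.82332929e-04 -2.95812933e-01  9.55245767e-01 -1.42401313e-01]
 [ 5.58939839e-04 -9.55245650e-01 -2.95813179e-01  7.57964928e-02]
 [ 9.99999727e-01  6.76605352e-04 -2.95404799e-04 -4.84482147e-04]
 [ 0.00000000e+00  0.00000000e+00  0.00000000e+00  1.00000000e+00]]
930 [0.53872842 0.17390133 0.03942405] [array([539.6, 174.1]), array([ 65.5, 135.4]), np.float64(88.6)]
975 [0.5444009  0.17132523 0.04122948] [array([538.3, 172. ]), array([ 66.8, 139.3]), np.float64(89.1)]
```

View pics/top0z.png

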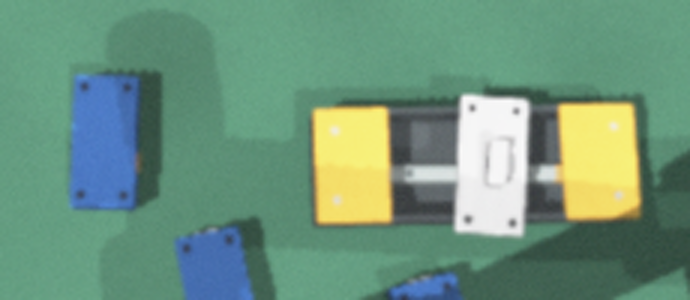

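View pics/scene0z.png

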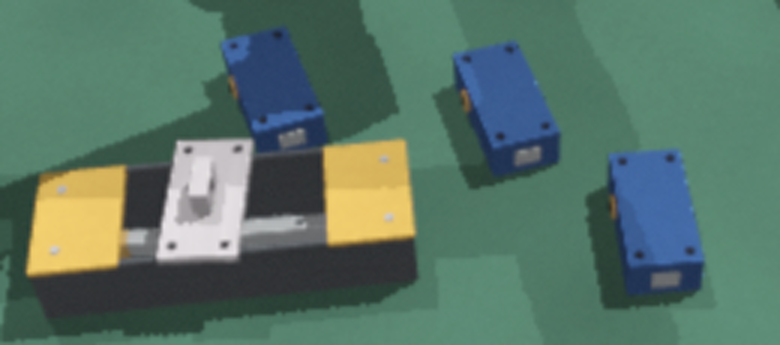

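>>> step_arm([
  {"rotation": [0,0,-0.1],"offset": [20,45,0],"claw": 85},
  {"rotation": [0,0,-0.2],"offset": [40,90,0],"claw": 85},
  {"rotation": [0,0,-0.332],"offset": [345,786,-30],"claw": 85},
  {"rotation": [0,0,-0.332],"offset": [345,786,-30],"claw": 85},
  {"rotation": [0,0,-0.332],"offset": [345,786,-30],"claw": 85},
  {"rotation": [0,0,-0.332],"offset": [345,786,-30],"claw": 85},
  {"rotation": [0,0,-0.332],"offset": [345,786,-30],"claw": 85},
  {"rotation": [0,0,-0.332],"offset": [345,786,-30],"claw": 85},
  {"rotation": [0,0,-0.332],"offset": [345,786,-30],"claw": 85},
  {"rotation": [0,0,-0.332],"offset": [345,786,-30],"claw": 85},
  {"rotation": [0,0,-0.332],"offset": [345,786,-30],"claw": 85},
  {"rotation": [0,0,-0.332],"offset": [345,786,-30],"claw": 85},
  {"rotation": [0,0,-0.332],"offset": [345,786,-30],"claw": 85},
  {"rotation": [0,0,-0.332],"offset": [345,786,-30],"claw": 85},
  {"rotation": [0,0,-0.332],"offset": [345,786,-30],"claw": 85},
  {"rotation": [0,0,-0.332],"offset": [345,786,-30],"claw": 85},
  {"rotation": [0,0,-0.332],"offset": [345,786,-30],"claw": 85},
  {"rotation": [0,0,-0.332],"offset": [345,786,-30],"claw": 85},
  {"rotation": [0,0,-0.332],"offset": [345,786,-30],"claw": 85},
  {"rotation": [0,0,-0.332],"offset": [345,786,-30],"claw": 85},
])

```text
clock: 2.75
tcp_pos: [0.5564, 0.1707, 0.2012]
orientation: [-0.5, -0.5, -0.5, 0.5]
force: [0.6, 0.9, -0.3]
opening: 0.085
```

```bash
cat >> h.py <<'E'
def rect(q):
    c,s,a=cv2.minAreaRect((q[:,:2]*1000).astype(np.float32))
    if s[0]<s[1]: s=s[::-1]; a+=90
    a=(a+90)%180-90
    return np.round(c,1),np.round(s,1),round(a,2)
E
python3 - <<'E'
from h import *
p,d,K,P=snap("wrist","w1"); w=cloud(d,K,P); pi=p.astype(int)
q=w[(w[...,2]>.03)&(w[...,2]<.05)]; print(len(q),q.mean(0))
m=((pi[...,2]>pi[...,1]+20)&(w[...,2]>.03)&(w[...,2]<.05)).astype(np.uint8)
m=cv2.morphologyEx(m,cv2.MORPH_OPEN,np.ones((3,3)))
n,l,st,ce=cv2.connectedComponentsWithStats(m)
for i in range(1,n):
    if st[i,4]>500:
        q=w[l==i]; print(st[i],len(q),q.mean(0).round(4),np.median(q[:,2]),rect(q))
        # plane-projected outline
        vs,us=np.where(l==i); g=np.array([ray_z((u,v),K,P,.04) for u,v in zip(us,vs)]); print(" ray",g.mean(0).round(4),rect(g))
print([(np.round(x["point"]),round(x["p"],2),ray_z(x["point"],K,P,.04).round(4)) for x in robot.landmark_of("wrist","lock_top")])
E
```

```text
11760 [0.50258133 0.1134729  0.03961835]
[ 221  128   64  123 7251] 7251 [0.5426 0.1741 0.0397] 0.039741820261562644 (array([537.9, 174.3]), array([136.2,  65.9]), -1.09)
 ray [0.5427 0.1741 0.04  ] (array([538.6, 174.2]), array([136.1,  65.5]), -1.18)
[ 313  267   44   88 2290] 2290 [0.3897 0.0751 0.0393] 0.039617420907851725 (array([381.6,  68.7]), array([124.2,  43.4]), 11.6)
 ray [0.3902 0.0753 0.04  ] (array([385.8,  70. ]), array([127. ,  44.2]), 11.73)
[(array([349., 319.]), 0.62, array([0.375 , 0.0543, 0.04  ])), (array([250., 196.]), 0.57, array([0.535 , 0.1764, 0.04  ]))]
```

View pics/w1.png

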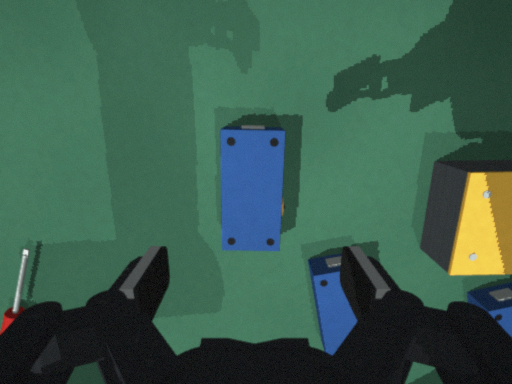

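>>> step_arm([
  {"rotation": [0,0,0],"offset": [-28,-386,30],"claw": 85},
  {"rotation": [0,0,0],"offset": [-28,-386,30],"claw": 85},
  {"rotation": [0,0,0],"offset": [-28,-386,30],"claw": 85},
  {"rotation": [0,0,0],"offset": [-28,-386,30],"claw": 85},
  {"rotation": [0,0,0],"offset": [-28,-386,30],"claw": 85},
  {"rotation": [0,0,0],"offset": [-28,-386,30],"claw": 85},
  {"rotation": [0,0,0],"offset": [-28,-386,30],"claw": 85},
  {"rotation": [0,0,0],"offset": [-28,-386,30],"claw": 85},
  {"rotation": [0,0,0],"offset": [-28,-386,30],"claw": 85},
  {"rotation": [0,0,0],"offset": [-28,-386,30],"claw": 85},
  {"rotation": [0,0,0],"offset": [-28,-386,30],"claw": 85},
])

```text
clock: 3.95
tcp_pos: [0.5279, -0.2154, 0.2313]
orientation: [-0.499, -0.5, -0.5, 0.501]
force: [-0.3, 0.3, 0.4]
opening: 0.0851
```

```bash
python3 - <<'E'
from h import *
p,d,K,P=snap("wrist","w2"); w=cloud(d,K,P); pi=p.astype(int)
print(robot.observe()["tcp_pos"])
z=w[...,2]
def comps(m,nm,h):
    m=cv2.morphologyEx(m.astype(np.uint8),cv2.MORPH_OPEN,np.ones((3,3)))
    n,l,st,ce=cv2.connectedComponentsWithStats(m)
    for i in range(1,n):
        if st[i,4]>120:
            q=w[l==i]; vs,us=np.where(l==i); g=np.array([ray_z((u,v),K,P,h) for u,v in zip(us,vs)])
            print(nm,st[i],np.median(q[:,2]).round(4),rect(q)," ray",rect(g))
gray=(pi.max(-1)-pi.min(-1)<35)&(pi.min(-1)>90)
comps(gray&(z>.06)&(z<.11),"plate",.070)
comps((z>.085)&(z<.11),"lug",.096)
comps((z>.018)&(z<.03),"bar",.023)
comps((pi[...,0]>pi[...,2]+60)&(z>.05)&(z<.07),"cover",.062)
comps((z>.05)&(z<.066),"trough",.062)
for t in ("plate_lug","plate_mid","bar_mid","trough"): print(t,[(np.round(x["point"]),round(x["p"],2)) for x in robot.landmark_of("wrist",t)])
E
```

```text
[ 0.52814546 -0.21495251  0.23126248]
plate [ 222  128   71  125 7251] 0.0698 (array([ 508.9, -215.2]), array([135.9,  68.6]), -4.39)  ray (array([ 509.3, -215.1]), array([135.7,  66.8]), -4.31)
lug [246 178  19  45 715] 0.0957 (array([ 509.1, -215.5]), array([44.1, 16.5]), -3.41)  ray (array([ 510.5, -215.5]), array([46.2, 16.2]), -4.1)
bar [163 178  62  14 825] 0.0228 (array([ 505.9, -139.9]), array([75.6, 16.6]), 89.97)  ray (array([ 506.7, -140. ]), array([75.4, 16.6]), 89.92)
bar [287 178  35  14 437] 0.0227 (array([ 507. , -275.6]), array([41.8, 16.7]), 87.97)  ray (array([ 506.5, -275.6]), array([41.6, 16.6]), 89.92)
bar [ 53 226  38  74 532] 0.0243 (array([397. ,  26.6]), array([110.7,  11. ]), 16.11)  ray (array([396.8,  26.5]), array([112.3,  13.4]), 12.94)
bar [192 258  38  12 188] 0.0251 (array([ 398.5, -155. ]), array([52.3,  4.9]), -77.25)  ray (array([ 398.4, -155.3]), array([52.9,  9. ]), -74.45)
cover [ 319  134   75  102 6641] 0.0617 (array([ 514.1, -324.5]), array([114.5,  73.6]), 1.18)  ray (array([ 514.4, -324.1]), array([114.4,  73.2]), 1.04)
cover [  88  138   80  101 6566] 0.0618 (array([509.8, -77. ]), array([114.3,  74. ]), 0.99)  ray (array([510.2, -77.9]), array([114.5,  73.7]), 0.99)
trough [ 282  133  112  103 7252] 0.0617 (array([ 513.7, -303.7]), array([116.2, 114.5]), -89.16)  ray (array([ 514.4, -303.2]), array([115.2, 115.1]), -89.04)
trough [  88  136  139  103 7574] 0.0618 (array([ 510.6, -112.8]), array([146., 115.]), -89.48)  ray (array([ 511.2, -113.7]), array([145.2, 115.2]), -89.02)
plate_lug [(array([256., 198.]), 0.67)]
plate_mid [(array([252., 194.]), 0.65)]
bar_mid []
trough []
```

View pics/w2.png

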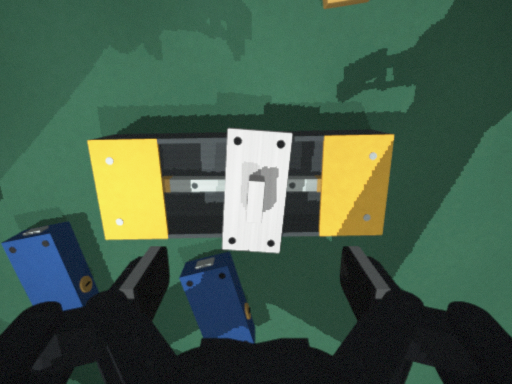

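>>> step_arm([
  {"rotation": [0,0,-0.076],"offset": [-19,0,-50],"claw": 60},
  {"rotation": [0,0,-0.076],"offset": [-19,0,-95],"claw": 50},
  {"rotation": [0,0,-0.076],"offset": [-19,0,-130],"claw": 45},
  {"rotation": [0,0,-0.076],"offset": [-19,0,-150],"claw": 45},
  {"rotation": [0,0,-0.076],"offset": [-19,0,-157],"claw": 45},
  {"rotation": [0,0,-0.076],"offset": [-19,0,-157],"claw": 45},
  {"rotation": [0,0,-0.076],"offset": [-19,0,-157],"claw": 45},
], force=50)

```text
clock: 4.9
tcp_pos: [0.5106, -0.2154, 0.0759]
orientation: [0.481, 0.519, 0.48, -0.519]
force: [-0.1, -0.1, 0.6]
opening: 0.0444
```

>>> step_arm([
  {"rotation": [0,0,0],"offset": [0,0,0],"claw": 8},
  {"rotation": [0,0,0],"offset": [0,0,0],"claw": 8},
  {"rotation": [0,0,0],"offset": [0,0,0],"claw": 8},
  {"rotation": [0,0,0],"offset": [0,0,0],"claw": 8},
  {"rotation": [0,0,0],"offset": [0,0,0],"claw": 8},
  {"rotation": [0,0,0],"offset": [0,0,0],"claw": 8},
], force=60)

```text
clock: 5.5
tcp_pos: [0.5118, -0.2162, 0.0778]
orientation: [0.483, 0.519, 0.479, -0.518]
force: [-0.7, 0.1, 6.6]
opening: 0.0146
```

>>> step_arm([
  {"rotation": [0,0,0],"offset": [0,0,10],"claw": 8},
  {"rotation": [0,0,0],"offset": [0,0,30],"claw": 8},
  {"rotation": [0,0,0],"offset": [0,0,60],"claw": 8},
  {"rotation": [0,0,0],"offset": [0,0,80],"claw": 8},
  {"rotation": [0,0,0],"offset": [0,0,80],"claw": 8},
])

```text
clock: 6.0
tcp_pos: [0.5136, -0.2173, 0.1615]
orientation: [0.485, 0.52, 0.476, -0.518]
force: [1.5, 0.4, -0.7]
opening: 0.015
```

```bash
python3 - <<'E'
from h import *
s=robot.observe();print(s["tcp_pos"],s["orientation"],s["force"],s["opening"])
p,d,K,P=snap("wrist","w3"); w=cloud(d,K,P); pi=p.astype(int)
z=w[...,2]
gray=(pi.max(-1)-pi.min(-1)<35)&(pi.min(-1)>70)
m=(gray&(z>.12)&(z<.21)).astype(np.uint8)
m=cv2.morphologyEx(m,cv2.MORPH_OPEN,np.ones((3,3)))
n,l,st,ce=cv2.connectedComponentsWithStats(m)
for i in range(1,n):
    if st[i,4]>150:
        q=w[l==i]; print(st[i],np.median(q[:,2]).round(4),rect(q))
E
```

```text
[ 0.51359653 -0.21732433  0.16147656] [ 0.48503813  0.51951461  0.47627732 -0.51768957] [ 1.48879048  0.42237936 -0.68108797] 0.014998830270605147
[  189   124   132   219 19188] 0.1538 (array([ 511.5, -216.8]), array([134.5,  66.3]), -4.28)
```

View pics/w3.png

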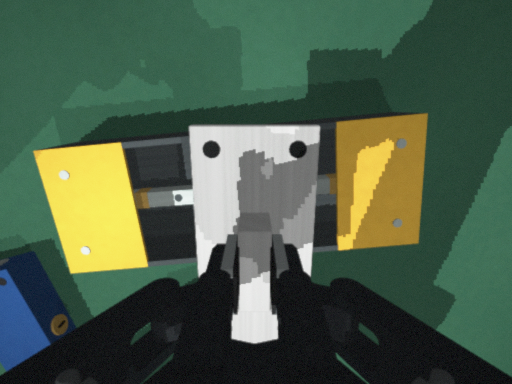

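```bash
python3 - <<'E'
from h import *
s=robot.observe();M=Rq(s["orientation"]).as_matrix();print(M.round(4))
p,d,K,P=load("w3"); w=cloud(d,K,P); pi=p.astype(int); z=w[...,2]
m=(z>.145)&(z<.162); m[:,:195]=0;m[:,318:]=0;m[235:]=0
q=w[m]; A=np.c_[q[:,:2]-q[:,:2].mean(0),np.ones(len(q))]
c,*_=np.linalg.lstsq(A,q[:,2],rcond=None); r=q[:,2]-A@c; k=abs(r)<.004
c,*_=np.linalg.lstsq(A[k],q[k,2],rcond=None); print(c,q.mean(0),k.sum())
# target: yaw tool such that tool y at -1.13deg
# rotation taking current M to target
a=np.deg2rad(-1.13)
T=np.array([[0,np.cos(a),np.sin(a)],[0,np.sin(a),-np.cos(a)],[-1,0,0]])
print(R.from_matrix(T@M.T).as_rotvec().round(4), robot.camera_model("wrist")["mount"][0][3])
E
```

```text
[[ 0.0071  0.9971 -0.076 ]
 [-0.0052 -0.076  -0.9971]
 [-1.      0.0075  0.0046]]
[ 0.00469774 -0.00466399  0.15371261] [ 0.55143599 -0.22028078  0.1537237 ] 12685
[0.005  0.0072 0.0563] -0.1424036289855954
```

>>> step_arm([
  {"rotation": [0.005,0.007,0.02],"offset": [3,30,0],"claw": 8},
  {"rotation": [0.005,0.007,0.03],"offset": [6,75,0],"claw": 8},
  {"rotation": [0.005,0.007,0.056],"offset": [26,391,0],"claw": 8},
  {"rotation": [0.005,0.007,0.056],"offset": [26,391,0],"claw": 8},
  {"rotation": [0.005,0.007,0.056],"offset": [26,391,0],"claw": 8},
  {"rotation": [0.005,0.007,0.056],"offset": [26,391,0],"claw": 8},
  {"rotation": [0.005,0.007,0.056],"offset": [26,391,0],"claw": 8},
  {"rotation": [0.005,0.007,0.056],"offset": [26,391,0],"claw": 8},
  {"rotation": [0.005,0.007,0.056],"offset": [26,391,-20],"claw": 8},
  {"rotation": [0.005,0.007,0.056],"offset": [26,391,-50],"claw": 8},
  {"rotation": [0.005,0.007,0.056],"offset": [26,391,-76],"claw": 8},
  {"rotation": [0.005,0.007,0.056],"offset": [26,391,-76],"claw": 8},
  {"rotation": [0.005,0.007,0.056],"offset": [26,391,-76],"claw": 8},
])

```text
clock: 7.35
tcp_pos: [0.5374, 0.1742, 0.082]
orientation: [-0.494, -0.504, -0.496, 0.506]
force: [1.0, -1.2, -0.8]
opening: 0.0149
```

```bash
python3 - <<'E'
from h import *
s=robot.observe();print(s["tcp_pos"],s["force"],s["opening"]);M=Rq(s["orientation"]).as_matrix();print(M.round(4))
p,d,K,P=snap("wrist","w4"); w=cloud(d,K,P); pi=p.astype(int); z=w[...,2]
gray=(pi.max(-1)-pi.min(-1)<35)&(pi.min(-1)>70)
m=(gray&(z>.06)&(z<.1)).astype(np.uint8)
m=cv2.morphologyEx(m,cv2.MORPH_OPEN,np.ones((3,3)))
n,l,st,ce=cv2.connectedComponentsWithStats(m)
for i in range(1,n):
    if st[i,4]>150:
        q=w[l==i]; print(st[i],np.median(q[:,2]).round(4),rect(q))
p,d,K,P=snap("scene","s4"); i=p[100:250,200:350,::-1]; cv2.imwrite("pics/s4z.png",cv2.resize(i,None,fx=4,fy=4,interpolation=2))
E
```

```text
[0.53741559 0.17420042 0.0819988 ] [ 1.0398888  -1.18588619 -0.80440931] 0.014913703210150292
[[-2.600e-03  9.998e-01 -2.010e-02]
 [-3.000e-04 -2.010e-02 -9.998e-01]
 [-1.000e+00 -2.600e-03  4.000e-04]]
[  189   124   132   151 14839] 0.0738 (array([559.9, 174.2]), array([84.9, 66.5]), -1.08)
[ 232  310   46   33 1322] 0.0744 (array([490.7, 176. ]), array([45.1, 28.3]), 0.27)
```

View pics/w4.png

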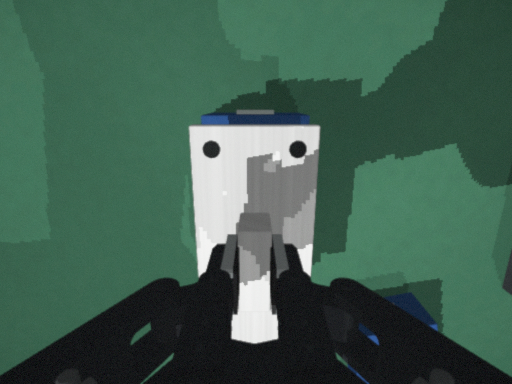

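View pics/s4z.png

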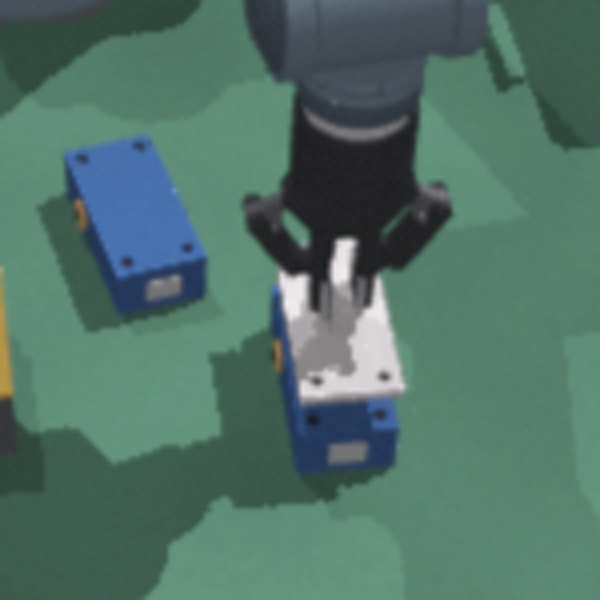

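>>> step_arm([
  {"rotation": [0,0,0],"offset": [3.5,0,-5],"claw": 8},
  {"rotation": [0,0,0],"offset": [3.5,0,-12],"claw": 8},
  {"rotation": [0,0,0],"offset": [3.5,0,-20],"claw": 8},
  {"rotation": [0,0,0],"offset": [3.5,0,-20],"claw": 8},
  {"rotation": [0,0,0],"offset": [3.5,0,-20],"claw": 8},
])

```text
clock: 7.95
tcp_pos: [0.5424, 0.1742, 0.0638]
orientation: [0.495, 0.505, 0.495, -0.505]
force: [0.0, 0.3, -1.9]
opening: 0.0151
```

```bash
cat > v.py <<'E'
from h import *
import sys
s=robot.observe();print(s["clock"],s["tcp_pos"],s["force"],s["opening"]);M=Rq(s["orientation"]).as_matrix();print(M.round(4))
p,d,K,P=snap("wrist",sys.argv[1]); w=cloud(d,K,P); pi=p.astype(int); z=w[...,2]
gray=(pi.max(-1)-pi.min(-1)<35)&(pi.min(-1)>70)
m=(gray&(z>.04)&(z<.1)).astype(np.uint8)
m=cv2.morphologyEx(m,cv2.MORPH_OPEN,np.ones((3,3)))
n,l,st,ce=cv2.connectedComponentsWithStats(m)
for i in range(1,n):
    if st[i,4]>150:
        q=w[l==i]; r=rect(q);print(st[i],np.median(q[:,2]).round(4),r,"ctr from far edge", r[0][0]+r[1][0]/2-68)
E
python3 v.py w5
```

```text
7.95 [0.54244443 0.17421979 0.06380579] [ 0.03281179  0.32768897 -1.89969928] 0.015061239707086158
[[ 1.200e-03  9.998e-01 -2.040e-02]
 [ 1.000e-04 -2.040e-02 -9.998e-01]
 [-1.000e+00  1.100e-03 -2.000e-04]]
[  189   124   132   219 19108] 0.0559 (array([540.4, 174.7]), array([134.2,  66.5]), -1.25) ctr from far edge 539.5
```

View pics/w5.png

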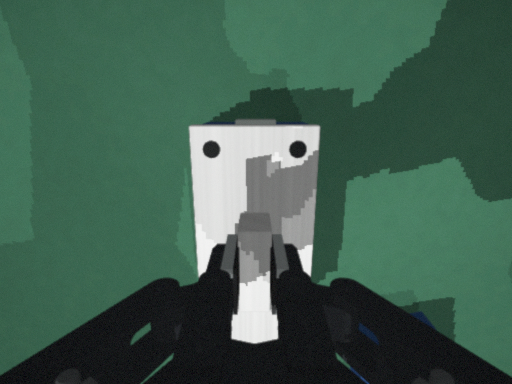

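>>> step_arm([
  {"rotation": [0,0,0],"offset": [-1,0,-3],"claw": 8},
  {"rotation": [0,0,0],"offset": [-1,0,-6],"claw": 8},
  {"rotation": [0,0,0],"offset": [-1,0,-8],"claw": 8},
  {"rotation": [0,0,0],"offset": [-1,0,-8.5],"claw": 8},
  {"rotation": [0,0,0],"offset": [-1,0,-8.5],"claw": 8},
])

```text
clock: 8.5
tcp_pos: [0.5418, 0.1743, 0.0558]
orientation: [0.495, 0.506, 0.494, -0.504]
force: [-0.8, 0.5, -0.2]
opening: 0.0144
```

```bash
python3 v.py w6
```

```text
8.5 [0.54181322 0.17432816 0.0558489 ] [-0.76237806  0.54638308 -0.20829994] 0.014419293804390566
[[ 2.000e-03  9.998e-01 -2.030e-02]
 [ 2.000e-04 -2.030e-02 -9.998e-01]
 [-1.000e+00  2.000e-03 -2.000e-04]]
[  189   124   132   219 19270] 0.048 (array([539.5, 174.7]), array([134.8,  66.6]), -1.11) ctr from far edge 538.9
```

>>> step_arm([
  {"rotation": [0,0,0],"offset": [-0.5,0,-1.5],"claw": 8},
  {"rotation": [0,0,0],"offset": [-0.5,0,-1.5],"claw": 8},
])

```text
clock: 8.75
tcp_pos: [0.5419, 0.1744, 0.0558]
orientation: [0.496, 0.506, 0.494, -0.504]
force: [-4.8, -0.8, 7.9]
opening: 0.0148
```

>>> step_arm([
  {"rotation": [0,0,0],"offset": [0,0,0],"claw": 20},
  {"rotation": [0,0,0],"offset": [0,0,0],"claw": 35},
  {"rotation": [0,0,0],"offset": [0,0,0],"claw": 50},
  {"rotation": [0,0,0],"offset": [0,0,20],"claw": 60},
  {"rotation": [0,0,0],"offset": [0,0,60],"claw": 60},
  {"rotation": [0,0,0],"offset": [0,0,100],"claw": 60},
  {"rotation": [0,0,0],"offset": [10,0,145],"claw": 60},
  {"rotation": [0,0,0],"offset": [15,0,145],"claw": 60},
  {"rotation": [0,0,0],"offset": [15,0,145],"claw": 60},
])

```text
clock: 9.65
tcp_pos: [0.5581, 0.1744, 0.2022]
orientation: [0.496, 0.507, 0.494, -0.503]
force: [0.6, -0.2, -1.0]
opening: 0.0599
```

```bash
python3 v.py w7; python3 - <<'E'
from h import *
p,d,K,P=load("w7");w=cloud(d,K,P);pi=p.astype(int);z=w[...,2]
m=(pi[...,2]>pi[...,1]+20)
vs,us=np.where(m&(us_ok if False else True)); 
k=(us>190)&(us<310)&(vs<280); print("blue px near lock",k.sum(), us[k].min() if k.any() else 0, us[k].max() if k.any() else 0, vs[k].min() if k.any() else 0, vs[k].max() if k.any() else 0)
i=p[90:290,170:370,::-1]; cv2.imwrite("pics/w7z.png",cv2.resize(i,None,fx=3,fy=3,interpolation=2))
E
```

```text
9.65 [0.55807097 0.17437874 0.20218916] [ 0.56958186 -0.2462041  -0.99273027] 0.0599042576216842
[[ 5.900e-03  9.998e-01 -2.030e-02]
 [ 3.000e-04 -2.030e-02 -9.998e-01]
 [-1.000e+00  5.900e-03 -4.000e-04]]
[ 222  131   67  124 7607] 0.0478 (array([539.1, 174.8]), array([136. ,  66.3]), -1.03) ctr from far edge 539.1
blue px near lock 2 271 272 130 130
```

View pics/w7z.png

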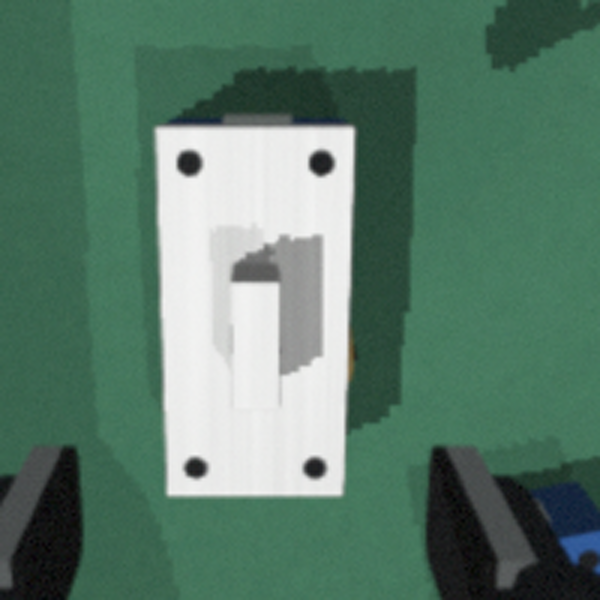

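```bash
python3 - <<'E'
from h import *
s=robot.observe(); print(s["qpos"].round(3),s["tcp_pos"])
p,d,K,P=snap("top","top7"); w=cloud(d,K,P)
i=p[150:250,280:430,::-1]; cv2.imwrite("pics/top7z.png",cv2.resize(i,None,fx=5,fy=5,interpolation=2))
print(robot.landmark_of("top","bar_mid"))
E
```

```text
[ 0.109  0.12   1.76  -0.     1.26   1.7  ] [0.5566339  0.17428653 0.20018209]
[{'point': [350.8, 210.5], 'p': 0.53}]
```

View pics/top7z.png

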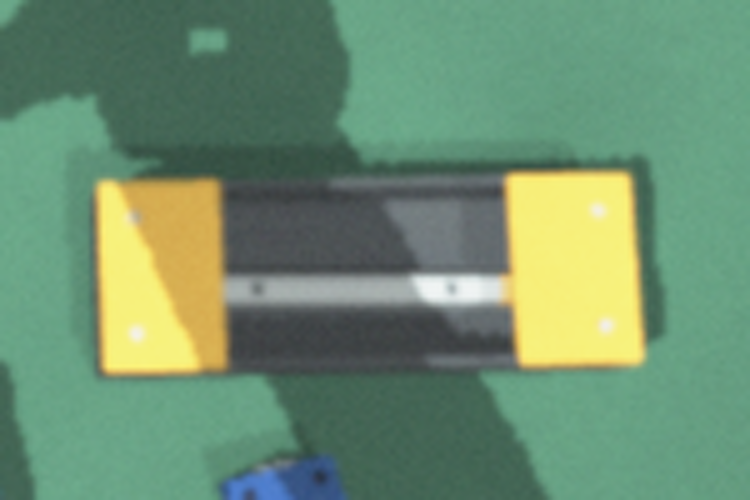

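```bash
python3 - <<'E'
from h import *
p,d,K,P=load("top7")
for c in (257,452,354.5): print(ray_z((c/5+280-.4,288/5+150-.4),K,P,.023).round(4))
s=robot.observe(); M=Rq(s["orientation"]).as_matrix()
T=np.array([[0,0,1],[0,1,0],[-1,0,0.]]); print(np.linalg.det(T),R.from_matrix(T@M.T).as_rotvec().round(4))
E
```

```text
[ 0.5073 -0.1408  0.023 ]
[ 0.5072 -0.2612  0.023 ]
[ 0.5073 -0.201   0.023 ]
1.0 [ 1.100e-03 -5.000e-04  1.591e+00]
```

>>> step_arm([
  {"rotation": [0,0,0.15],"offset": [-6,-45,10],"claw": 60},
  {"rotation": [0,0,0.3],"offset": [-12,-90,10],"claw": 60},
  {"rotation": [0,0,0.45],"offset": [-19,-135,10],"claw": 60},
  {"rotation": [0,0,0.6],"offset": [-25,-180,10],"claw": 60},
  {"rotation": [0,0,0.75],"offset": [-32,-225,10],"claw": 60},
  {"rotation": [0,0,0.9],"offset": [-38,-270,10],"claw": 60},
  {"rotation": [0,0,1.04],"offset": [-44,-315,10],"claw": 60},
  {"rotation": [0,0,1.18],"offset": [-50,-356,10],"claw": 60},
  {"rotation": [0,0,1.32],"offset": [-50,-356,10],"claw": 60},
  {"rotation": [0,0,1.46],"offset": [-50,-356,10],"claw": 60},
  {"rotation": [0,0,1.591],"offset": [-50,-356,10],"claw": 60},
  {"rotation": [0,0,1.591],"offset": [-50,-356,10],"claw": 60},
  {"rotation": [0,0,1.591],"offset": [-50,-356,10],"claw": 60},
])

```text
clock: 11.1
tcp_pos: [0.5046, -0.1812, 0.2068]
orientation: [0.706, 0.0, 0.708, 0.0]
force: [-0.3, 0.9, 0.1]
opening: 0.0599
```

```bash
python3 - <<'E'
from h import *
s=robot.observe(); print(s["clock"],s["tcp_pos"],s["qpos"].round(3)); print(Rq(s["orientation"]).as_matrix().round(4))
p,d,K,P=snap("wrist","w8"); w=cloud(d,K,P); pi=p.astype(int); z=w[...,2]
def comps(m,nm,h):
    m=cv2.morphologyEx(m.astype(np.uint8),cv2.MORPH_OPEN,np.ones((3,3)))
    n,l,st,ce=cv2.connectedComponentsWithStats(m)
    for i in range(1,n):
        if st[i,4]>300:
            q=w[l==i]; print(nm,st[i],np.median(q[:,2]).round(4),rect(q))
comps((z>.016)&(z<.03),"bar",.023)
comps((pi[...,0]>pi[...,2]+60)&(z>.05)&(z<.07),"cover",.062)
comps((z>.05)&(z<.066),"trough",.062)
print(robot.landmark_of("wrist","bar_mid"),robot.landmark_of("wrist","bar_end_a"))
E
```

```text
11.1 [ 0.50457062 -0.18122239  0.20676995] [-5.560e-01  3.000e-03  1.869e+00 -1.000e-03  1.271e+00 -5.560e-01]
[[-2.4e-03  2.0e-04  1.0e+00]
 [ 7.0e-04  1.0e+00 -2.0e-04]
 [-1.0e+00  7.0e-04 -2.4e-03]]
bar [473  92  37  62 552] 0.0232 (array([ 755.8, -126.1]), array([65.1, 25.8]), 85.79)
bar [143 113  24  58 317] 0.0246 (array([ 396.6, -146.7]), array([65.1,  4. ]), -73.57)
bar [ 249  112   15  161 2218] 0.0226 (array([ 506.1, -212.4]), array([195. ,  15.9]), -89.99)
bar [411 254  26  37 823] 0.0214 (array([ 719.5, -312.5]), array([50.9, 29.7]), -81.57)
cover [  195    23   131    90 10862] 0.0617 (array([510. , -76.6]), array([114.4,  72.9]), 1.06)
cover [ 212  273  102   56 5350] 0.0616 (array([ 514.1, -324.1]), array([114. ,  74.2]), 1.05)
trough [  195    23   131   306 18603] 0.0617 (array([ 512. , -200.6]), array([321.2, 114.5]), -89.05)
trough [501 111  11  41 338] 0.0545 (array([ 751.3, -133.1]), array([39.6,  9.5]), -76.62)
[{'point': [255.7, 187.9], 'p': 0.88}, {'point': [256.4, 267.9], 'p': 0.35}] [{'point': [256.2, 267.1], 'p': 0.63}, {'point': [261.6, 184.1], 'p': 0.3}]
```

View pics/w8.png

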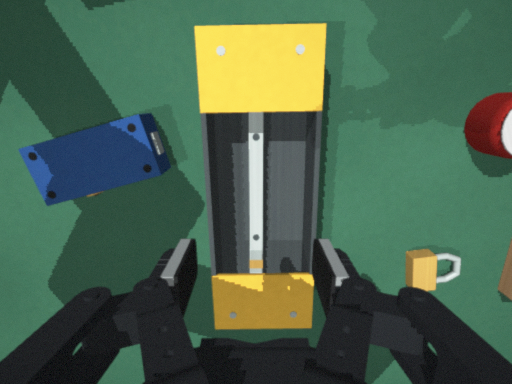

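```bash
python3 - <<'E'
from h import *
p,d,K,P=load("w8")
for px in ((256,137),(256,237.5),(256,264),(256,269),(255.7,187.9)): print(px,ray_z(px,K,P,.023).round(4))
i=p[90:290,220:300,::-1]; cv2.imwrite("pics/w8z.png",cv2.resize(i,None,fx=3,fy=3,interpolation=2))
E
```

```text
(256, 137) [ 0.5061 -0.1412  0.023 ]
(256, 237.5) [ 0.5064 -0.2613  0.023 ]
(256, 264) [ 0.5064 -0.2975  0.023 ]
(256, 269) [ 0.5064 -0.3046  0.023 ]
(255.7, 187.9) [ 0.5059 -0.1989  0.023 ]
```

View pics/w8z.png

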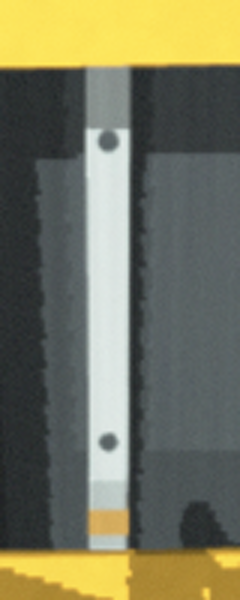

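>>> step_arm([
  {"rotation": [0,0,0],"offset": [2,-20,-40],"claw": 40},
  {"rotation": [0,0,0],"offset": [2,-20,-80],"claw": 38},
  {"rotation": [0,0,0],"offset": [2,-20,-115],"claw": 38},
  {"rotation": [0,0,0],"offset": [2,-20,-145],"claw": 38},
  {"rotation": [0,0,0],"offset": [2,-20,-165],"claw": 38},
  {"rotation": [0,0,0],"offset": [2,-20,-177],"claw": 38},
  {"rotation": [0,0,0],"offset": [2,-20,-177],"claw": 38},
  {"rotation": [0,0,0],"offset": [2,-20,-177],"claw": 38},
])

```text
clock: 12.05
tcp_pos: [0.5076, -0.2017, 0.0314]
orientation: [0.707, -0.0, 0.707, -0.001]
force: [0.9, -1.3, -0.1]
opening: 0.0377
```

```bash
python3 - <<'E'
from h import *
s=robot.observe(); print(s["clock"],s["tcp_pos"],s["force"]); print(Rq(s["orientation"]).as_matrix().round(4))
snap("wrist","w9"); snap("scene","s9")
E
```

```text
12.05 [ 0.50764827 -0.2017243   0.03141757] [ 0.89159439 -1.34407824 -0.12921589]
[[-1.e-04  7.e-04  1.e+00]
 [-8.e-04  1.e+00 -7.e-04]
 [-1.e+00 -8.e-04 -1.e-04]]
```

View pics/w9.png

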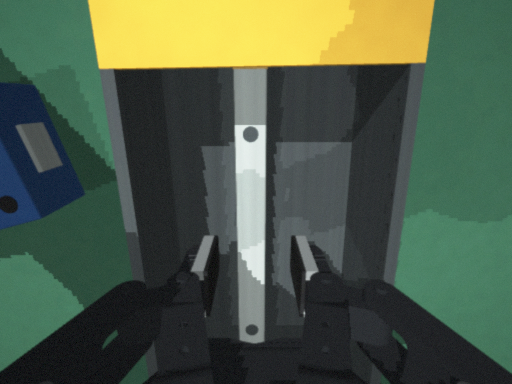

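View pics/s9.png

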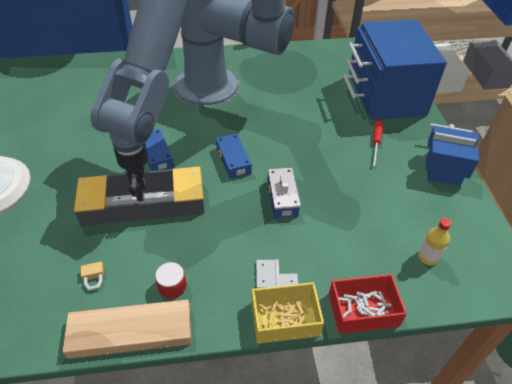

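>>> step_arm([
  {"rotation": [0,0,0],"offset": [-1,0,-7],"claw": 38},
  {"rotation": [0,0,0],"offset": [-1,0,-14],"claw": 38},
  {"rotation": [0,0,0],"offset": [-1,0,-20],"claw": 38},
  {"rotation": [0,0,0],"offset": [-1,0,-23],"claw": 38},
  {"rotation": [0,0,0],"offset": [-1,0,-23],"claw": 38},
])

```text
clock: 12.65
tcp_pos: [0.5112, -0.2038, 0.0112]
orientation: [0.711, -0.002, 0.703, -0.003]
force: [11.2, -0.9, -1.0]
opening: 0.0379
```

```bash
python3 - <<'E'
from h import *
s=robot.observe(); print(s["clock"],s["tcp_pos"],s["force"],s["opening"])
snap("wrist","w10")
E
```

```text
12.65 [ 0.51122141 -0.2037528   0.01119174] [11.15858796 -0.93092697 -1.00219674] 0.03794768731373066
```

View pics/w10.png

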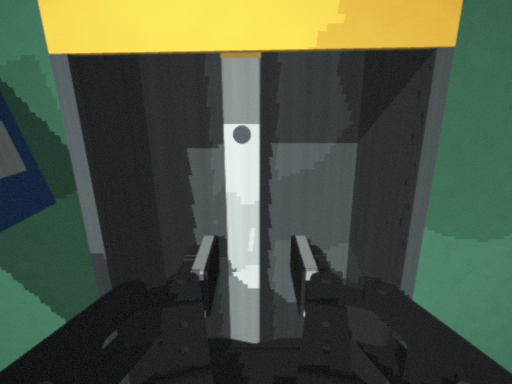

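```bash
python3 - <<'E'
from h import *
m=np.array(robot.camera_model("wrist")["mount"])
for f in ("w8","w9","w10","w4"):
    p,d,K,P=load(f); t=cloud(d,K,m).reshape(-1,3); t=t[np.isfinite(t).all(1)]
    t=t[(t[:,0]<0.0)&(t[:,0]>-.12)&(abs(t[:,2])<.09)&(abs(t[:,1])<.03)]
    print(f)
    for a in np.arange(-.08,0,.01):
        k=(t[:,0]>=a)&(t[:,0]<a+.01)
        if k.sum()>5: print("  x",a.round(3),k.sum(),"lat",t[k,2].min().round(4),t[k,2].max().round(4),"y",t[k,1].min().round(3),t[k,1].max().round(3))
E
```

```text
w8
  x -0.08 8575 lat -0.0656 0.0656 y -0.01 0.019
  x -0.07 6326 lat -0.0635 0.0642 y -0.012 0.019
  x -0.06 5633 lat -0.0623 0.0629 y -0.012 0.015
  x -0.05 1318 lat -0.0558 0.0573 y -0.008 0.015
  x -0.04 1193 lat -0.0436 0.0437 y -0.011 0.013
  x -0.03 1038 lat -0.0434 0.044 y -0.011 0.013
  x -0.02 808 lat -0.0433 0.0437 y -0.01 0.013
  x -0.01 185 lat -0.036 0.0366 y -0.01 0.012
w9
  x -0.08 9120 lat -0.0614 0.0615 y -0.01 0.019
  x -0.07 4747 lat -0.0575 0.0591 y -0.012 0.019
  x -0.06 6891 lat -0.0544 0.055 y -0.012 0.015
  x -0.05 1593 lat -0.0504 0.0504 y -0.006 0.015
  x -0.04 2360 lat -0.0533 0.0612 y -0.011 0.03
  x -0.03 2639 lat -0.0537 0.0614 y -0.01 0.03
  x -0.02 2019 lat -0.0488 0.057 y -0.014 0.03
  x -0.01 1577 lat -0.0488 0.057 y -0.022 0.03
w10
  x -0.08 9117 lat -0.0612 0.0614 y -0.009 0.019
  x -0.07 4784 lat -0.0577 0.0579 y -0.012 0.019
  x -0.06 8173 lat -0.0567 0.0581 y -0.03 0.03
  x -0.05 3397 lat -0.0535 0.0591 y -0.03 0.03
  x -0.04 2552 lat -0.0523 0.0536 y -0.011 0.03
  x -0.03 2215 lat -0.0522 0.0535 y -0.011 0.03
  x -0.02 5483 lat -0.0522 0.0538 y -0.03 0.03
  x -0.01 1591 lat -0.0523 0.0535 y -0.026 0.03
w4
  x -0.08 9681 lat -0.0585 0.0588 y -0.009 0.019
  x -0.07 5342 lat -0.0521 0.0522 y -0.013 0.019
  x -0.06 6443 lat -0.046 0.046 y -0.012 0.015
  x -0.05 2026 lat -0.0399 0.0407 y -0.01 0.015
  x -0.04 931 lat -0.0229 0.0211 y -0.011 0.013
  x -0.03 762 lat -0.0207 0.021 y -0.01 0.012
  x -0.02 3234 lat -0.0207 0.0211 y -0.024 0.02
  x -0.01 442 lat -0.0199 0.0205 y 0.007 0.02
```

>>> step_arm([
  {"rotation": [0,0,0],"offset": [0,0,10],"claw": 38},
  {"rotation": [0,0,0],"offset": [0,0,20],"claw": 38},
  {"rotation": [0,0,0],"offset": [0,0,20],"claw": 26},
  {"rotation": [0,0,0],"offset": [0,0,20],"claw": 26},
  {"rotation": [0,0,0],"offset": [0,0,20],"claw": 26},
])

```text
clock: 13.2
tcp_pos: [0.5107, -0.2035, 0.0306]
orientation: [0.711, -0.001, 0.704, -0.002]
force: [-0.9, 0.7, 0.5]
opening: 0.026
```

```bash
cat > st.py <<'E'
from h import *
import sys
th=np.deg2rad(float(sys.argv[1])) if len(sys.argv)>1 else 0
s=robot.observe(); M=Rq(s["orientation"]).as_matrix()
T=R.from_rotvec([th,0,0]).as_matrix()@np.array([[0,0,1],[0,1,0],[-1,0,0.]])
print(s["clock"],s["tcp_pos"].round(4),"f",s["force"].round(1),"op",s["opening"].round(4),"rotcorr",R.from_matrix(T@M.T).as_rotvec().round(4))
E
python3 st.py; python3 -c "
from h import *
p,d,K,P=snap('wrist','w11'); w=cloud(d,K,P); z=w[...,2]
m=((z>.016)&(z<.03)).astype(np.uint8); m[:, :200]=0;m[:,320:]=0; m[230:]=0
n,l,st,ce=cv2.connectedComponentsWithStats(m)
for i in range(1,n):
    if st[i,4]>300: print(st[i],rect(w[l==i]))"
```

```text
[ 226   62   35  168 5265] (array([ 505.8, -152.1]), array([85.5, 16.1]), -89.93)Traceback (most recent call last):
  File "st.py", line 6, in <module>
    print(s["clock"],s["tcp_pos"].round(4),"f",s["force"].round(1),"op",s["opening"].round(4),"rotcorr",R.from_matrix(T@M.T).as_rotvec().round(4))
                                                                        ^^^^^^^^^^^^^^^^^^
AttributeError: 'float' object has no attribute 'round'
```

View pics/w11.png

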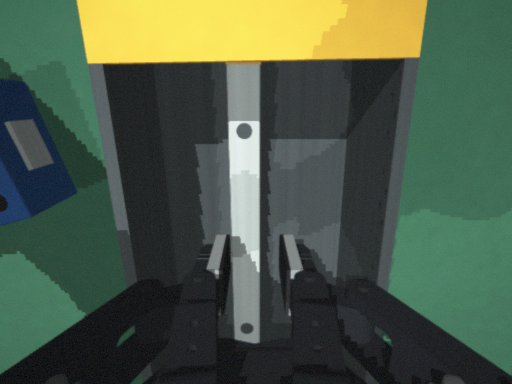

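```bash
sed -i 's/s\["opening"\].round(4)/round(s["opening"],4)/' st.py; python3 st.py
```

```text
13.25 [ 0.5107 -0.2035  0.0305] f [ 0.4 -0.  -0. ] op 0.0257 rotcorr [0.0052 0.0099 0.0017]
```

>>> step_arm([
  {"rotation": [0.005,0.01,0.002],"offset": [-2,2,-4],"claw": 26},
  {"rotation": [0.005,0.01,0.002],"offset": [-2,2,-10],"claw": 26},
  {"rotation": [0.005,0.01,0.002],"offset": [-2,2,-16],"claw": 26},
  {"rotation": [0.005,0.01,0.002],"offset": [-2,2,-20],"claw": 26},
  {"rotation": [0.005,0.01,0.002],"offset": [-2,2,-20],"claw": 26},
])

```text
clock: 13.75
tcp_pos: [0.508, -0.201, 0.0094]
orientation: [0.707, 0.0, 0.708, 0.0]
force: [-0.2, 0.4, -0.5]
opening: 0.0263
```

```bash
python3 st.py;  python3 -c "
from h import *
snap('wrist','w12')"
```

```text
13.75 [ 0.508  -0.201   0.0094] f [-0.2  0.4 -0.5] op 0.0263 rotcorr [-0.0009 -0.0017 -0.0004]
```

View pics/w12.png

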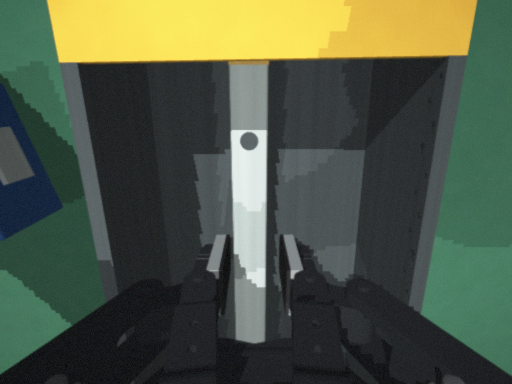

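>>> step_arm([
  {"rotation": [0,0,0],"offset": [0,0,-2],"claw": 26},
  {"rotation": [0,0,0],"offset": [0,0,-2],"claw": 20},
  {"rotation": [0,0,0],"offset": [0,0,-2],"claw": 8},
  {"rotation": [0,0,0],"offset": [0,0,-2],"claw": 8},
  {"rotation": [0,0,0],"offset": [0,0,-2],"claw": 8},
  {"rotation": [0,0,0],"offset": [0,0,-2],"claw": 8},
  {"rotation": [0,0,0],"offset": [0,0,-2],"claw": 8},
], force=90)

```text
clock: 14.5
tcp_pos: [0.5078, -0.2012, 0.0081]
orientation: [0.706, 0.0, 0.708, 0.0]
force: [-4.5, 0.6, 5.4]
opening: 0.0132
```

```bash
python3 st.py
```

```text
14.5 [ 0.5078 -0.2012  0.0081] f [-4.5  0.6  5.4] op 0.0132 rotcorr [-0.0007 -0.0026 -0.0007]
```

>>> step_arm([
  {"rotation": [0,0,0],"offset": [0,0,3],"claw": 8},
  {"rotation": [0,0,0],"offset": [0,0,6],"claw": 8},
  {"rotation": [0,0,0],"offset": [1,-3,9],"claw": 8},
  {"rotation": [0,0,0],"offset": [1,-3,9],"claw": 8},
])

```text
clock: 14.9
tcp_pos: [0.5094, -0.2047, 0.0176]
orientation: [0.707, -0.0, 0.708, 0.0]
force: [0.9, -0.3, -4.6]
opening: 0.0138
```

```bash
python3 st.py; python3 -c "
from h import *
p,d,K,P=snap('wrist','w13'); w=cloud(d,K,P); z=w[...,2]
m=((z>.018)&(z<.05)).astype(np.uint8); m[:, :200]=0;m[:,320:]=0; m[230:]=0
n,l,st,ce=cv2.connectedComponentsWithStats(m)
for i in range(1,n):
    if st[i,4]>300: 
        q=w[l==i];print(st[i],rect(q),np.median(q[:,2])); print(np.polyfit(q[:,1],q[:,2],1))"
```

```text
14.9 [ 0.5094 -0.2047  0.0176] f [ 0.9 -0.3 -4.6] op 0.0138 rotcorr [ 0.0001 -0.0012 -0.0005]
[ 234   51   42  179 6618] (array([ 509.6, -147.7]), array([77.2, 16.3]), -89.96) 0.03218712212418033
[0.0009592  0.03232351]
```

View pics/w13.png

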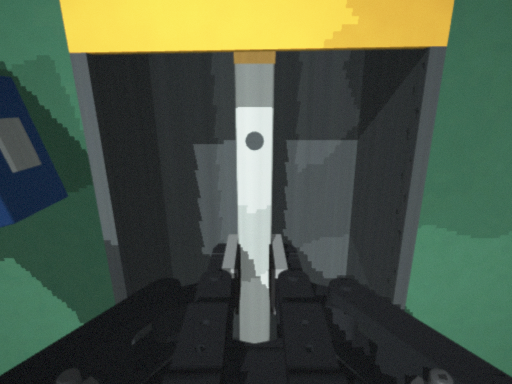

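>>> step_arm([
  {"rotation": [0,0,0],"offset": [1,-8,0],"claw": 8},
  {"rotation": [0,0,0],"offset": [1,-18,0],"claw": 8},
  {"rotation": [0,0,0],"offset": [1,-26,0],"claw": 8},
  {"rotation": [0,0,0],"offset": [1,-29,0],"claw": 8},
  {"rotation": [0,0,0],"offset": [1,-29,0],"claw": 8},
])

```text
clock: 15.45
tcp_pos: [0.5102, -0.2343, 0.0174]
orientation: [0.707, 0.0, 0.708, -0.0]
force: [0.4, -0.3, -4.6]
opening: 0.0134
```

```bash
python3 st.py; python3 -c "
from h import *
p,d,K,P=snap('wrist','w14'); w=cloud(d,K,P); z=w[...,2]
m=((z>.022)&(z<.05)).astype(np.uint8); m[:, :200]=0;m[:,320:]=0; m[230:]=0
n,l,st,ce=cv2.connectedComponentsWithStats(m)
for i in range(1,n):
    if st[i,4]>300: 
        q=w[l==i];print(st[i],rect(q),np.median(q[:,2]),q[:,1].max()); print(np.polyfit(q[:,1],q[:,2],1))
m=((z>.055)&(z<.07)); q=w[m]; print('cover',q[:,1].min(), q[:,1].max())"
```

```text
15.45 [ 0.5102 -0.2343  0.0174] f [ 0.4 -0.3 -4.6] op 0.0134 rotcorr [-0.0003 -0.0016  0.0007]
[ 234    8   42  222 8421] (array([ 510.3, -169.6]), array([92.5, 16.3]), 89.86) 0.031954237351960485 -0.12337285901319342
[0.00167832 0.03223016]
cover -0.2792856415145416 -0.12812666904686532
```

View pics/w14.png

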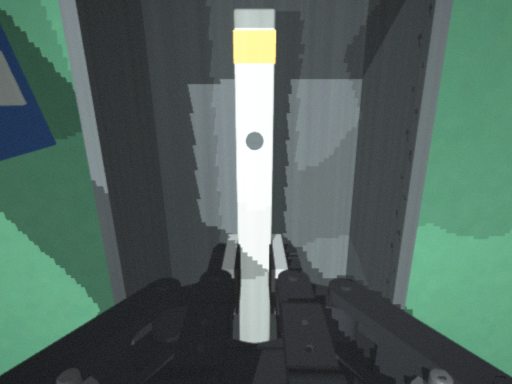

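>>> step_arm([
  {"rotation": [0.05,0,0],"offset": [0,0,5],"claw": 8},
  {"rotation": [0.1,0,0],"offset": [0,0,10],"claw": 8},
  {"rotation": [0.15,0,0],"offset": [0,1,15],"claw": 8},
  {"rotation": [0.2,0,0],"offset": [0,1,20],"claw": 8},
  {"rotation": [0.25,0,0],"offset": [0,1,25],"claw": 8},
  {"rotation": [0.3,0,0],"offset": [0,2,30],"claw": 8},
  {"rotation": [0.35,0,0],"offset": [0,2,35],"claw": 8},
  {"rotation": [0.35,0,0],"offset": [0,2,35],"claw": 8},
  {"rotation": [0.35,0,0],"offset": [0,2,35],"claw": 8},
])

```text
clock: 16.4
tcp_pos: [0.5099, -0.2318, 0.052]
orientation: [0.696, 0.123, 0.697, 0.123]
force: [0.5, 0.3, -3.9]
opening: 0.0137
```

```bash
python3 st.py 20; python3 -c "
from h import *
snap('scene','s15')
p,d,K,P=snap('wrist','w15'); w=cloud(d,K,P); z=w[...,2]
m=((z>.05)&(z<.15)&(abs(w[...,0]-.51)<.015)).astype(np.uint8); m[:, :200]=0;m[:,320:]=0; m[230:]=0
n,l,st,ce=cv2.connectedComponentsWithStats(m)
for i in range(1,n):
    if st[i,4]>300: 
        q=w[l==i];print(st[i],rect(q),q[:,1].max(),q[:,2].max()); print(np.polyfit(q[:,1],q[:,2],1))
i=cv2.imread('pics/s15.png')[100:250,60:260]; cv2.imwrite('pics/s15z.png',cv2.resize(i,None,fx=4,fy=4,interpolation=2))"
```

```text
16.4 [ 0.5099 -0.2318  0.052 ] f [ 0.5  0.3 -3.9] op 0.0137 rotcorr [-0.0004 -0.0021 -0.0004]
[ 226    0   58  230 9240] (array([ 510. , -158.6]), array([119.9,  30. ]), -89.99) -0.09861595481500737 0.10470363692183875
[0.05097985 0.09514583]
```

View pics/s15z.png

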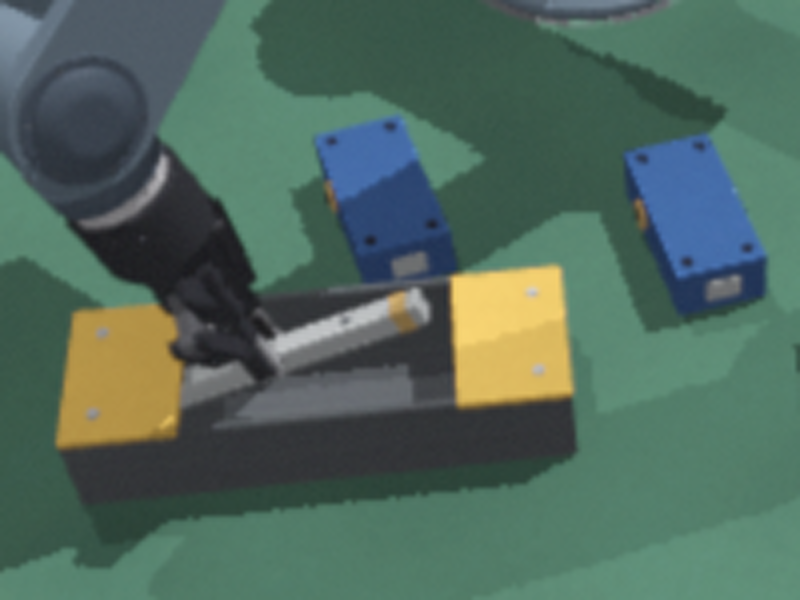

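View pics/w15.png

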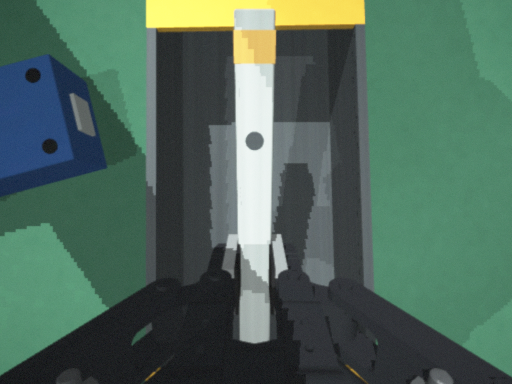

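>>> step_arm([
  {"rotation": [0,0,0],"offset": [0,9.4,3.4],"claw": 8},
  {"rotation": [0,0,0],"offset": [0,19,7],"claw": 8},
  {"rotation": [0,0,0],"offset": [0,33,12],"claw": 8},
  {"rotation": [0,0,0],"offset": [0,47,17],"claw": 8},
  {"rotation": [0,0,0],"offset": [0,58,21],"claw": 8},
  {"rotation": [0,0,0],"offset": [0,66,24],"claw": 8},
  {"rotation": [0,0,0],"offset": [0,68,25],"claw": 8},
  {"rotation": [0,0,0],"offset": [0,68,25],"claw": 8},
  {"rotation": [0,0,0],"offset": [0,68,25],"claw": 8},
])

```text
clock: 17.4
tcp_pos: [0.5099, -0.1636, 0.0769]
orientation: [0.695, 0.123, 0.697, 0.123]
force: [0.1, -0.6, -4.0]
opening: 0.0137
```

```bash
python3 st.py 20; python3 -c "
from h import *
snap('scene','s16')
i=cv2.imread('pics/s16.png')[100:250,60:260]; cv2.imwrite('pics/s16z.png',cv2.resize(i,None,fx=4,fy=4,interpolation=2))"
```

```text
17.4 [ 0.5099 -0.1636  0.0769] f [ 0.1 -0.6 -4. ] op 0.0137 rotcorr [-0.0008 -0.0023 -0.0007]
```

View pics/s16z.png

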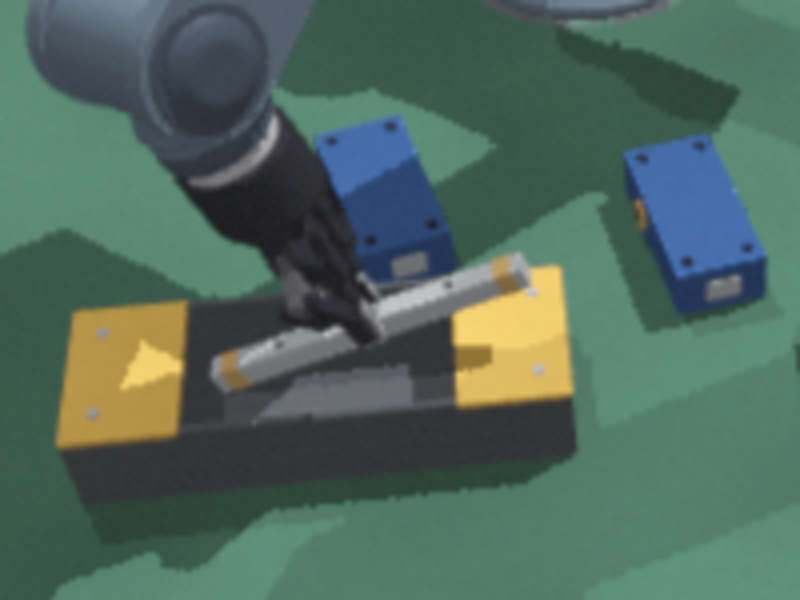

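>>> step_arm([
  {"rotation": [0,0,0],"offset": [0,0,15],"claw": 8},
  {"rotation": [0,0,0],"offset": [0,0,40],"claw": 8},
  {"rotation": [0,0,0],"offset": [0,0,70],"claw": 8},
  {"rotation": [0,0,0],"offset": [0,0,100],"claw": 8},
  {"rotation": [-0.05,0,0],"offset": [0,0,125],"claw": 8},
  {"rotation": [-0.12,0,0],"offset": [0,-5,140],"claw": 8},
  {"rotation": [-0.2,0,0],"offset": [0,-12,150],"claw": 8},
  {"rotation": [-0.28,0,0],"offset": [0,-20,150],"claw": 8},
  {"rotation": [-0.35,0,0],"offset": [0,-28,150],"claw": 8},
  {"rotation": [-0.35,0,0],"offset": [0,-30,150],"claw": 8},
  {"rotation": [-0.35,0,0],"offset": [0,-30,150],"claw": 8},
  {"rotation": [-0.35,0,0],"offset": [0,-30,150],"claw": 8},
])

```text
clock: 18.65
tcp_pos: [0.5097, -0.1938, 0.2269]
orientation: [0.706, 0.001, 0.708, 0.0]
force: [-0.1, 0.6, -4.3]
opening: 0.0135
```

```bash
python3 st.py; python3 -c "
from h import *
p,d,K,P=snap('top','top17'); 
w=cloud(d,K,P); q=w[95:155,222:275].reshape(-1,3)
m=w[165:230,205:255]; pi=p[165:230,205:255].astype(int)
k=(pi.min(-1)>110)&(abs(m[...,2]-.048)<.008); print('plate top',rect(m[k]))
p,d,K,P=snap('scene','s17'); 
p,d,K,P=snap('wrist','w17'); w=cloud(d,K,P); z=w[...,2]
m=((z>.2)&(z<.28)&(abs(w[...,0]-.51)<.015)).astype(np.uint8); m[:, :200]=0;m[:,320:]=0; m[230:]=0
q=w[m>0]; print(q[:,1].min(),q[:,1].max(),np.median(q[:,2]),np.polyfit(q[:,1],q[:,2],1))
"; python3 st.py
```

```text
18.65 [ 0.5097 -0.1938  0.2269] f [-0.1  0.6 -4.3] op 0.0135 rotcorr [-0.0014 -0.0027  0.0013]
plate top (array([540.3, 174.9]), array([137.5,  66.7]), -1.43)
-0.17525313731382602 -0.08306102634443398 0.24131998008869374 [0.00186402 0.24155477]
18.8 [ 0.5097 -0.1938  0.2267] f [ 1.   0.6 -4.4] op 0.0137 rotcorr [-0.0009 -0.0029  0.001 ]
```

View pics/s17.png

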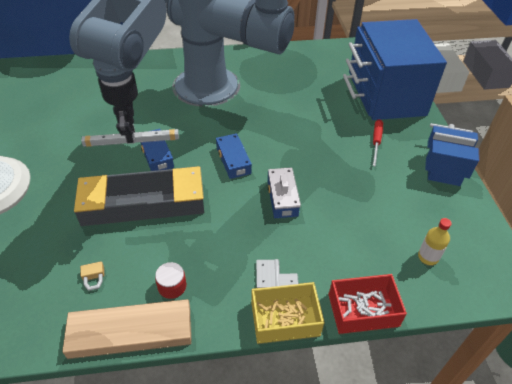

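View pics/top17.png

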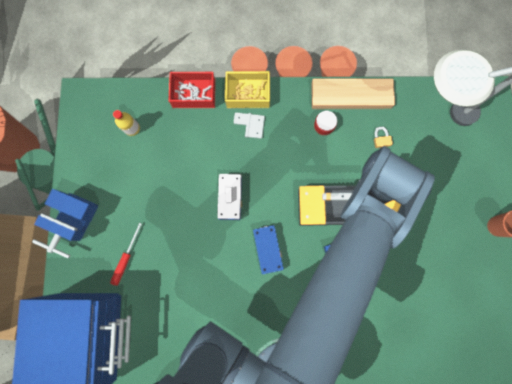

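>>> step_arm([
  {"rotation": [0,0,0],"offset": [0,0,0],"claw": 8},
  {"rotation": [0,0,0],"offset": [0,0,0],"claw": 8},
  {"rotation": [0,0,0],"offset": [0,0,0],"claw": 8},
])

```text
clock: 19.1
tcp_pos: [0.5097, -0.1939, 0.2266]
orientation: [0.706, 0.001, 0.708, -0.0]
force: [0.3, -0.2, -4.5]
opening: 0.0138
```

```bash
python3 st.py; python3 -c "
from plant import robot
print(abs(robot.observe()['qvel']).max()); print(robot.job_done())"
```

```text
19.1 [ 0.5097 -0.1939  0.2266] f [ 0.3 -0.2 -4.5] op 0.0138 rotcorr [-0.0011 -0.003   0.0011]
0.001703947086597379
the job is handed in; nothing more can be done
None
```

The hasp plate is on the leftmost blue lock body and released, the bolt bar is out of the trough and held above it, and the job was handed in at about 19 s (no verdict is reported).

- **Plate:** the last camera checks put its centre about 1 mm from the lock's centre and its edges within about 0.5° of the lock's.
- **Bar:** I slid it 33 mm under the −y cover, tilted it 20°, drew it out along its own axis and then levelled it. It now hangs about 0.23 m above the bench and about 7 mm from the trough's centre, level within about 0.2° and steady. Every force reading while drawing it out showed only its weight, about 4 to 4.6 N.
- **Contact on the way:** on my first descent for the bar a gripper link touched the trough's −x wall, reading about 11 N. I backed off, narrowed the fingers and went down again without touching.
- **Bystanders:** the padlock, flag hinge, tin and screwdriver look unmoved in the last pictures; I did not measure them.

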